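# Take the silver plate out of the cam vise and show it to the inspection camera

### The arm

A 6-joint arm with a two-finger parallel gripper is mounted at the origin on the work surface. World frame = base frame: x ahead of the robot, y to its left, z up, the work surface at z = 0. Lengths are in m, angles in rad, forces in N, time in s.
With the tool pointing down it reaches from about 0.35 to 0.775 m from the base axis. Payload 7.3 kg.
Tool frame: the origin (TCP) lies at the very end of the fingers, on their centre line; the grasp point (between the pads) lies 19 mm behind it; z points along the fingers, y is the line along which they close (so a half turn about z gives the same grasp; the last joint's range is limited). The gripper opens to 92 mm and grips with 3 to 60 N. Pads are 19 mm wide; open, the fingers measure 130 mm over their backs; the gripper's body (75 mm by 190 mm) begins 47 mm behind the grasp point.
Start: joints at [1.142, 0.342, 1.524, -0, 1.275, -0.146], TCP at [0.146, 0.504, 0.227] pointing down, gripper open.
Joint ranges: [-2.53, 2.53], [-0.77, 2.02], [0.04, 2.7], [-1, 4.14], [0.28, 2.66], [-3.11, 3.11]. Speed limits (rad/s): [2.57, 2.57, 3.14, 3.14, 3.14, 3.14].

### API

Orientations are given as a unit quaternion [w, x, y, z].
In Python, from bench import get_state, vision, job gives the robot as it stands.
- The arm moves only by the shell command python3 -m crank 'ROWS' [OPENING]. ROWS is text: rows parted by semicolons, each of 6 numbers parted by spaces: the shift along the tool's x, y, z in cm, then the turn, a rotation vector about the tool's x, y, z in degrees. In form: dx dy dz ax ay az; .... A call has exactly 10 rows; each row shifts and turns the commanded pose from where the row before left it, along the tool's axes as they then stand; what a row does not reach is not made up. A row lasts 1/8 s, in which the tool goes at most 62.5 mm and 10.7 degrees, less where a joint would pass 70% of its speed; a pose out of reach is approached as far as the arm can. A call with a gripper value outside its range is refused whole. OPENING is the gripper's target within -1 to 1 (shut at 1, half-way at 0, fully open at -1), set as the call begins (- or left out, the last holds). The fingers move at their own pace and stop on an object; the grip force is fixed at half the most. Time passes only in rows, so rows that do not move let the fingers close, or fill a call up. It gives the time, the measured TCP pose, the force, the opening and the grip force at its end, in the units of the state.
- get_state(): the state, without advancing time (a new reading comes with each control period).
- vision.capture(name): name is "side" or "top"; returns (picture, depth): 420x560x3 uint8, red, green, blue; 420x560 float32, m along the optical axis (not along the pixel's ray), 0 where there is no reading.
- vision.camera_params(name): a dict with "fx", "fy", "cx", "cy" (pixels), "k1" (the pictures are not rectified: a ray, as slopes to the right and down, at radius r is drawn at 1 + k1 r^2 times it, then the intrinsics apply), "world_from_camera" (4x4, takes a point from camera to world coordinates). Camera axes: x right, y down, z forward; pixel columns grow to the right and rows downward; lengths in m; the calibration is good to about 2 mm. A picture is of the moment at which its call begins. camera_params takes no time and is no camera call.
- job.job_done(): hands the job in; it is judged then, once.
Trained networks look in the newest picture that a camera, given by its name, has taken for a name from the list of things; names that differ only in an ending like _2 or _b are one class to them, and where a whole thing is asked for, a point or a joint stands for the part that bears it (a point fixed in the world has none). Each returns a list of dicts, best first, with "score" (0 to 1); they miss things now and then, are a little off and sometimes report something else, mostly with a low value. They report only what shows in the picture. A call takes as long as a camera call. They do not tell look-alikes from the thing itself.
- vision.boxes_of(query, camera): "position" ([column, row] in pixels, amid what is visible of it).
The state is a dict: "time_s": time; "joints": joint angles; "joint_velocities": joint speeds; "effort": joint torques, N m; "eef_pos": TCP position; "tool_rot": TCP orientation; "force": force on the tool from outside, world axes, zero at the start; "wrist_torque": the same for the moment, N m; "gripper_width": finger opening in m; "finger_force": force on a finger pad.
Only numpy, scipy, OpenCV 4.12 (cv2) and the standard library are available. Lean on these libraries where they do the work, as an engineer would, in place of code of your own. Each camera call takes 0.05 s, during which the arm holds its last target. There are 200 camera calls.

### The job

The silver belt plate standing in the small cam vise is due for inspection: swing the vise's lever round to its stop to open the jaws, lift the plate out and hold it up in front of the inspection camera, with the rosette in the middle of the picture at the camera's focus distance, the rosette side square to the lens and the plate's top edge uppermost and level. Finish while still holding it there, steady and carried by the gripper alone; leave the vise open, and do not shift the camera or the other things on the bench.

Things in the scene. Friction and masses are not known exactly. Their poses are not given: they have to be found in the camera images.
- belt_plate: silver belt plate to be shown: 56 wide, 4 thick, 84 tall, 195 g, a round rosette on one face. Stands on edge in the vise, its lower 28 mm between the jaws; the upper 20 mm of both faces is plain, free to grip. Origin: centre of bottom edge; x along width, y out of the rosette face (in the vise: towards the fixed jaw, away from the lever), z up to the top edge
- rosette (a point): centre of the rosette (35 across, 3 proud) on the plate's face, 46 mm above its bottom edge; axes as the plate's
- vise: small green cam vise, bolted down: base 104 x 184, 50 high, jaws 75 wide; its bed is 22 mm above the bench. Origin: on the bench under the middle of the closed jaws; y from the lever end to the fixed jaw (square to the jaw faces), x along the jaws, z up. Clamped, the plate cannot be drawn out; open, it has about 3 mm of play and may lean up to 7 degrees
- vise_lever (a joint): angle of the vise's cam lever about an upright pivot, rad: 0 to 0.2 = clamped (lever pointing along the vise's -x), 1.4 = stop, fully open (lever pointing almost along the vise's -y, away from the jaws). Seen from above it opens counter-clockwise; the jaws are open from about 1.1. It is stiff (about 7 N at the grip) and stays where it is left
- lever_grip (a point): middle of the upright black round grip at the end of the lever: 18 in diameter, from 44 to 86 mm above the bench (this point at 65), 80 mm from the pivot
- lever_pivot (a point): on the lever's upright pivot axis, 85 mm from the vise's origin along the vise's -y, 65 mm above the bench
- camera: stand of the inspection camera: grey foot plate 170 x 150, steel post 385 high, standing at the far side of the bench and fixed to it. Origin: on the bench at the middle of the foot's front edge (the post stands 120 mm behind it, along x); the camera looks along its -x, and downwards
- camera_head (a joint): tilt of the camera head, rad, held by friction: 0 = the lens looks 25 degrees below level, more = further down; it is set within about 0.14 either way and must stay as it is. The head turns about a level axle 300 mm above the bench, 50 mm in front of the post
- lens (a point): centre of the front of the lens, in the middle of the black ring light (64 in diameter), 70 mm from the head's axle along the barrel. x points back along the barrel (from the picture to the camera), y is level, across the picture, z up in the picture
- focus (a point): the point in mid air where the picture is sharp: on the barrel's axis, 140 mm in front of the lens; axes as the lens. The rosette's centre belongs here, with the plate's y along this x
- bench_block: wooden bench block with a steel face, 120 x 200 x 45, fixed; origin at the centre of its underside
- blank: a bare plate of the same outline without rosette, lying flat on the bench block; not wanted, leave it. Origin under its middle
- punch_stand: wooden block 110 x 60 x 42 with seven punches sticking up, 105 high in all; leave it. Origin at the centre of its underside
- hammer: hammer lying on the bench, 240 long; leave it
- spanner: spanner lying on the bench, 160 long; leave it
- socket: steel tube 28 in diameter, 60 high, standing; leave it. Origin at the centre of its underside
- rivet_dish: small copper dish with rivets, 84 across, 24 high; leave it. Origin at the centre of its underside
- screwdriver: screwdriver lying on the bench, 190 long; leave it
Things that resemble listed ones, but are neither listed nor needed, are in the scene too. What is shaped like the belt_plate but red is not meant.

How it is judged:
By the outcome, as a careful person would: the job done as asked, in the order asked, and still so for the second after the job is handed in, while the arm keeps its last pose, push and grip.
It also fails if it takes over 53 s, if anything falls off the work surface, if the arm or the gripper's body presses on something with over 40 N, if the wrist force passes 120 N, or if a joint passes its speed limit or range.

## Working session

There is one attempt and no reset: what is moved stays moved. The work goes in short steps, Python scripts to look and compute and a shell command to move; the robot and the scene stay as the last step left them, time stands still between calls to the robot, and variables do not carry over. Pictures are saved under pics/ and viewed, at most 10 in all, crops included, and the job is handed in when it is done.

```bash
ls; mkdir -p pics; cat > h.py <<'E'
import numpy as np, cv2
from scipy.spatial.transform import Rotation as R
from bench import get_state, vision, job
def cap(n):
    im,d=vision.capture(n); np.savez(f'/tmp/{n}.npz',im=im,d=d); return im,d
def world(n,d,u,v,z=None):
    p=vision.camera_params(n);u=np.asarray(u,float);v=np.asarray(v,float)
    xd=(u-p['cx'])/p['fx'];yd=(v-p['cy'])/p['fy'];x,y=xd.copy(),yd.copy()
    for _ in range(20):
        s=1+p['k1']*(x*x+y*y);x=xd/s;y=yd/s
    if z is None: z=d[v.astype(int),u.astype(int)]
    T=np.array(p['world_from_camera']);P=np.stack([x*z,y*z,z],-1)
    return P@T[:3,:3].T+T[:3,3]
def cloud(n,d):
    v,u=np.mgrid[:d.shape[0],:d.shape[1]]
    W=world(n,d,u,v); W[d==0]=np.nan; return W
def tool():
    s=get_state();q=s['tool_rot'];return np.array(s['eef_pos']),R.from_quat([q[1],q[2],q[3],q[0]])
E
python3 - <<'E'
from h import *
for n in ('top','side'):
    im,d=cap(n); cv2.imwrite(f'pics/{n}0.png',im[:,:,::-1])
    print(n,np.round(vision.camera_params(n)['world_from_camera'],3).tolist())
    for q in ('belt_plate','vise','lever_grip','camera','lens','blank'):
        for b in vision.boxes_of(q,n)[:3]:
            p=np.round(b['position']).astype(int); print(n,q,round(b['score'],2),p,np.round(world(n,d,p[0],p[1]),3))
p,r=tool();print(p,r.as_matrix().round(2).tolist())
E
```

```text
pics
top [[0.019, -0.992, 0.123, 0.41], [-1.0, -0.021, -0.016, 0.033], [0.018, -0.123, -0.992, 1.696], [0.0, 0.0, 0.0, 1.0]]
top belt_plate 0.52 [344 221] [ 0.574 -0.196  0.067]
top vise 0.69 [353 231] [ 0.544 -0.229  0.047]
top lever_grip 0.85 [368 236] [ 0.529 -0.279  0.044]
top lever_grip 0.4 [208 242] [0.41  0.033 1.696]
top camera 0.86 [245 158] [0.721 0.113 0.301]
top camera 0.74 [343 224] [ 0.563 -0.192  0.079]
top lens 0.74 [249 159] [0.717 0.101 0.307]
top blank 0.59 [207 249] [0.476 0.241 0.048]
top blank 0.44 [250 160] [0.714 0.098 0.306]
side [[0.858, -0.294, 0.422, -0.102], [-0.514, -0.514, 0.687, -1.1], [0.015, -0.806, -0.592, 1.145], [0.0, 0.0, 0.0, 1.0]]
side belt_plate 0.68 [359 278] [ 0.697 -0.261  0.05 ]
side belt_plate 0.58 [308 275] [ 0.563 -0.197  0.074]
side vise 0.66 [267 223] [0.602 0.1   0.04 ]
side vise 0.59 [312 307] [ 0.522 -0.28   0.044]
side vise 0.31 [314 274] [ 0.581 -0.2    0.072]
side lever_grip 0.73 [193 176] [0.513 0.49  0.029]
side lever_grip 0.71 [310 308] [ 0.516 -0.28   0.042]
side camera 0.91 [312 197] [0.835 0.181 0.011]
side camera 0.44 [311 278] [ 0.57  -0.203  0.064]
side lens 0.65 [303 148] [0.716 0.081 0.299]
side blank 0.63 [212 212] [0.469 0.232 0.049]
side blank 0.3 [302 148] [0.715 0.085 0.297]
[0.14647994 0.50417037 0.22675958] [[-0.96, 0.28, 0.0], [0.28, 0.96, 0.0], [-0.0, 0.0, -1.0]]
```

View pics/top0.png

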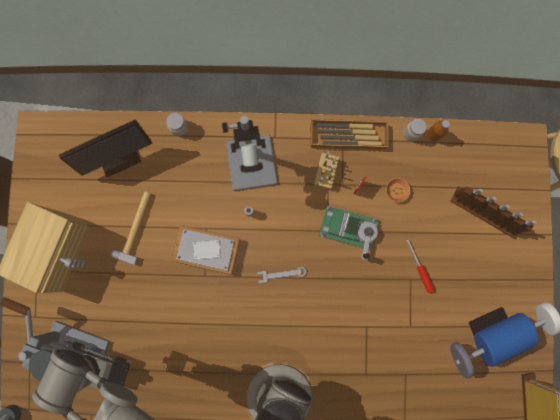

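View pics/side0.png

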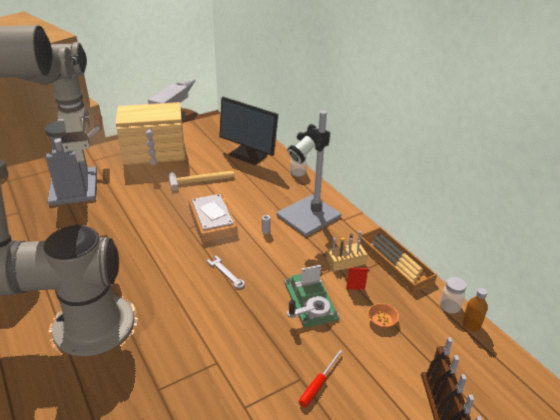

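```bash
python3 - <<'E'
import numpy as np,cv2
t=np.load('/tmp/top.npz')['im'][185:275,295:415];s=np.load('/tmp/side.npz')['im'][225:335,240:400]
s2=np.load('/tmp/side.npz')['im'][100:220,240:400]
f=lambda i:cv2.resize(i,(400,290),interpolation=cv2.INTER_CUBIC)
t2=np.load('/tmp/top.npz')['im'][115:235,190:350]
cv2.imwrite('pics/c0.png',np.vstack([np.hstack([f(t),f(s)]),np.hstack([f(t2),f(s2)])])[:,:,::-1])
E
```

```text
(no output)
```

View pics/c0.png

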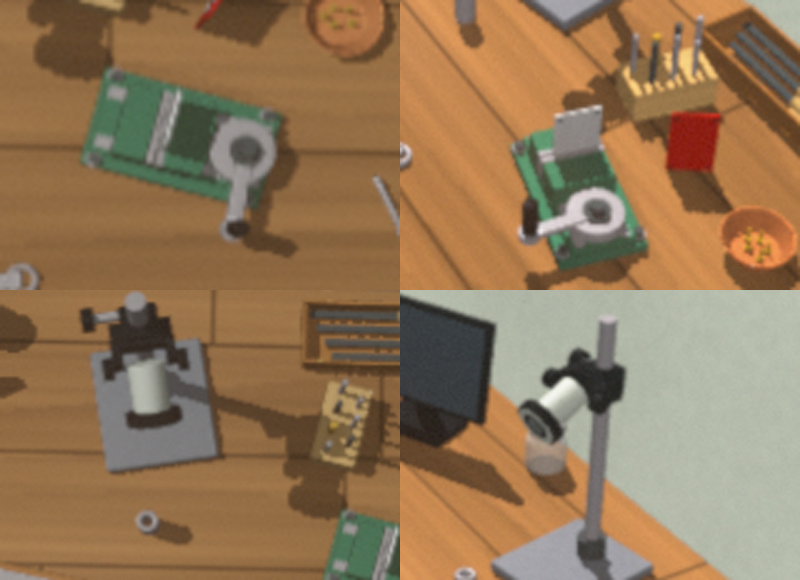

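The lever grip is at top (366,253) with its pivot at about (368,232). The plate stands at top (344,221). The red look-alike is off to the side, and the camera stand's foot is at top (250,165).

```bash
cat > m.py <<'E'
from h import *
def rect(P):
    (c,s,a)=cv2.minAreaRect(P[:,:2].astype(np.float32)*1000); return np.round(c,1),np.round(s,1),round(a,1)
C={};I={}
for n in('top','side'):
    z=np.load(f'/tmp/{n}.npz');C[n]=cloud(n,z['d']);I[n]=z['im']
E
python3 - <<'E'
from m import *
for n in C:
    W=C[n];im=I[n].astype(int);r,g,b=im[...,0],im[...,1],im[...,2]
    print(n,vision.camera_params(n)['fx'])
    near=(abs(W[...,0]-.57)<.14)&(abs(W[...,1]+.21)<.16)
    m=near&(g>r+12)&(g>b+5); P=W[m]; print('vise green',m.sum(),rect(P),np.nanpercentile(P[:,2],[5,50,95]))
    m=near&(W[...,2]>.07)&(r-b<60)&(abs(W[...,1]+.19)<.06);P=W[m];print('plate',len(P));print(np.round(P[:12],3).tolist(),P.mean(0), P[:,2].max())
    m=near&(W[...,2]>.058)&(W[...,1]<-.22);P=W[m];print('lever',len(P),P.mean(0))
    dk=near&(im.sum(2)<130)&(W[...,2]>.05);print('dark',np.round(W[dk],3).tolist()[:15])
    cam=(abs(W[...,0]-.78)<.17)&(abs(W[...,1]-.09)<.13)
    m=cam&(abs(W[...,2]-.012)<.01)&(abs(r-b)<30)&(abs(W[...,0]-.76)<.13);P=W[m];print('foot',len(P),rect(P),P.mean(0))
    m=cam&(W[...,2]>.05)&(W[...,2]<.24);print('post',m.sum(),np.nanmedian(W[m],0))
    m=cam&(W[...,2]>.36);print('posttop',m.sum(),np.nanmean(W[m],0),W[m].max(0) if m.any() else 0)
    m=cam&(W[...,2]>.2)&(W[...,0]<.81);P=W[m];print('head',len(P))
    o=np.argsort(P[:,0]);print(np.c_[np.round(P[o],3),im[m].sum(1)[o]].tolist()[::4][:45])
E
```

```text
top 512.9181219065994
vise green 857 (array([ 559.1, -220.7]), array([180.5, 101.5]), 75.7) [0.00677439 0.02365991 0.05220444]
plate 48
[[0.709, -0.146, 0.108], [0.708, -0.148, 0.092], [0.709, -0.147, 0.071], [0.595, -0.203, 0.087], [0.593, -0.204, 0.106], [0.591, -0.203, 0.091], [0.589, -0.203, 0.111], [0.587, -0.201, 0.102], [0.587, -0.204, 0.103], [0.586, -0.201, 0.081], [0.583, -0.2, 0.108], [0.584, -0.204, 0.1]] [ 0.57736458 -0.19359458  0.09524098] 0.11217604471437181
lever 63 [ 0.57146678 -0.25753621  0.07759383]
dark [[0.463, -0.26, 0.077]]
foot 1412 (array([771.3, 108.6]), array([172.2, 150.6]), 9.5) [0.75495632 0.10389179 0.01468372]
post 36 [0.79516127 0.11320045 0.16823952]
posttop 72 [0.80332336 0.1149599  0.38133238] [0.8163382  0.12507163 0.39235585]
head 1114
[[0.681, 0.089, 0.306, 311.0], [0.681, 0.092, 0.301, 302.0], [0.682, 0.101, 0.297, 287.0], [0.684, 0.109, 0.303, 162.0], [0.684, 0.084, 0.303, 271.0], [0.684, 0.087, 0.301, 233.0], [0.685, 0.092, 0.297, 192.0], [0.686, 0.121, 0.291, 187.0], [0.686, 0.079, 0.292, 301.0], [0.687, 0.104, 0.299, 141.0], [0.688, 0.12,
[... 2786 characters left out ...]
097, 0.27, 219.0], [0.692, 0.076, 0.277, 227.0], [0.692, 0.101, 0.307, 376.0], [0.693, 0.094, 0.268, 221.0], [0.693, 0.117, 0.266, 206.0], [0.693, 0.129, 0.267, 362.0], [0.694, 0.084, 0.28, 265.0], [0.694, 0.082, 0.306, 391.0], [0.695, 0.096, 0.262, 205.0], [0.695, 0.099, 0.303, 280.0], [0.695, 0.07, 0.283, 206.0], [0.696, 0.076, 0.273, 282.0], [0.696, 0.06, 0.281, 139.0], [0.697, 0.072, 0.271, 326.0], [0.698, 0.078, 0.267, 259.0], [0.698, 0.093, 0.305, 632.0], [0.699, 0.091, 0.256, 210.0], [0.7, 0.079, 0.295, 136.0], [0.701, 0.068, 0.29, 123.0], [0.701, 0.063, 0.293, 172.0], [0.701, 0.088, 0.254, 295.0], [0.701, 0.069, 0.292, 166.0], [0.702, 0.07, 0.281, 112.0], [0.703, 0.069, 0.26, 207.0]]
```

```bash
cat >> h.py <<'E'
def rows(p1,R1):
    "translation (cm, in tool axes now) then turn (deg, rotvec in tool axes)"
    p,r=tool(); print('shift cm',np.round(r.inv().apply(np.array(p1)-p)*100,2),'turn deg',np.round((r.inv()*R1).as_rotvec(degrees=True),1), 'tcp',p.round(4))
def down(yaw): # tool z down, tool y at world angle yaw deg
    a=np.radians(yaw); y=np.array([np.cos(a),np.sin(a),0]); z=np.array([0,0,-1.]); return R.from_matrix(np.c_[np.cross(y,z),y,z])
E
python3 - <<'E'
from m import *
from scipy.optimize import least_squares
Pl=[];Ba=[];Rg=[];Lg=[];Hub=[];hd=[]
for n in C:
    W=C[n];im=I[n].astype(int);s=im.sum(2)
    near=(abs(W[...,0]-.575)<.05)&(abs(W[...,1]+.2)<.035)&(W[...,2]>.06)
    P=W[near];c=P.mean(0);u,S,V=np.linalg.svd(P-c);
    if n=='side': print('plate normal',V[2],S/np.sqrt(len(P)))
    a=np.polyfit(P[:,0],P[:,1],1);e=(P-c)[:,:2]@np.array([.969,-.247]);print(n,'plate line yaw',np.degrees(np.arctan(a[0])),'mean',c.round(4),'mid',(c[:2]+np.array([.969,-.247])*(e.max()+e.min())/2).round(4),np.ptp(e),'ztop',np.percentile(P[:,2],97))
    hub=(abs(W[...,0]-.55)<.05)&(abs(W[...,1]+.28)<.05)&(W[...,2]>.058);print('hub',rect(W[hub]),np.nanpercentile(W[hub][:,2],[5,50,95]))
    g=(abs(W[...,0]-.46)<.03)&(abs(W[...,1]+.27)<.03)&(W[...,2]>.05);print('grip',W[g].mean(0).round(4),rect(W[g]))
    g=(abs(W[...,0]-.55)<.12)&(abs(W[...,1]+.22)<.14)&(W[...,2]>.035)&(W[...,2]<.056);print('vise top',rect(W[g]))
    cam=(abs(W[...,0]-.72)<.05)&(abs(W[...,1]-.1)<.05)&(W[...,2]>.23)
    Ba.append(W[cam&(s>400)&(W[...,0]>.70)&(W[...,0]<.74)]);hd.append(W[cam])
B=np.vstack(Ba);H=hd[1];yaw=np.radians(9.5);f=np.array([np.cos(yaw),np.sin(yaw),0]);l=np.array([-f[1],f[0],0]);A=np.array([.755,.1035,.3])
def d(t): return -np.cos(t)*f-np.sin(t)*np.array([0,0,1])
def res(q):
    D=d(q[0]);v=B-A-q[2]*l;v=v-np.outer(v@D,D);return np.linalg.norm(v,axis=1)-q[1]
s=least_squares(res,[.436,.02,0],loss='soft_l1',f_scale=.003);print('barrel pitch',np.degrees(s.x[0]),s.x[1:],len(B),np.abs(s.fun).mean())
for t in np.radians([17,21,25,29,33]):
    q=(H-A)@d(t);print(np.degrees(t),np.percentile(q,[80,90,95,98]).round(4), np.histogram(q,np.arange(.05,.09,.003))[0])
E
```

```text
top plate line yaw -15.180120002316494 mean [ 0.5682 -0.1964  0.0902] mid [ 0.5698 -0.1968] 0.051306084186237194 ztop 0.10996937950560681
hub (array([ 550.6, -263.2]), array([45.9, 11. ]), 70.2) [0.0588265  0.05936736 0.0598273 ]
grip [ 0.4658 -0.2653  0.0781] (array([ 467.1, -267.6]), array([16.1, 21.1]), 39.0)
vise top (array([ 536.8, -222.4]), array([157.3, 121.8]), 68.1)
plate normal [ 0.24162101  0.97031174 -0.01069676] [0.01629894 0.01416368 0.00241898]
side plate line yaw -13.67445358224443 mean [ 0.5688 -0.2015  0.0844] mid [ 0.569  -0.2015] 0.05604362868162743 ztop 0.10697342186367399
hub (array([ 542.5, -287.4]), array([0., 0.]), 0.0) [0.05868966 0.05868966 0.05868966]
grip [ 0.4618 -0.2727  0.0724] (array([ 462.3, -271.7]), array([15. , 16.8]), 44.2)
vise top (array([ 541.5, -239.9]), array([167.4, 109.7]), 53.2)
barrel pitch 24.54946681850994 [0.02106888 0.00143067] 297 0.0020122151931794515
17.0 [0.066  0.0691 0.0702 0.0711] [ 4 11 22 15 27 45 68 13  0  0  0  0  0]
21.0 [0.0664 0.0685 0.0699 0.0708] [ 5 18 17 14 27 53 60 11  0  0  0  0  0]
25.0 [0.0656 0.0684 0.0695 0.0707] [ 9 17 19 20 19 58 55  7  0  0  0  0  0]
29.000000000000004 [0.0643 0.0679 0.0694 0.0706] [17 15 20 21 29 45 45  9  0  0  0  0  0]
33.0 [0.0624 0.067  0.0695 0.0707] [15 20 19 23 33 33 39  9  0  0  0  0  0]
```

```bash
python3 -m crank '-5.2 -2.25 0 0 0 0;-5.2 -2.25 0 0 0 0;-5.2 -2.25 0 0 0 0;-5.2 -2.25 0 0 0 0;-5.2 -2.25 0 0 0 0;-5.2 -2.25 0 0 0 0;-5.2 -2.25 0 0 0 0;0 0 0 0 0 -10.5;0 0 0 0 0 -10.5;0 0 0 0 0 -10.5' -0.1
python3 - <<'E'
from h import *
rows([.466,-.268,.15],down(116))
E
```

```text
time_s: 1.95
eef_pos: [0.4523, 0.2511, 0.2267]
tool_rot: [-0.0, -0.136, 0.991, 0.0]
force: [0.3, 0.5, -0.7]
gripper_width: 0.0501
finger_force: 0.0
shift cm [ 12.64 -50.37   7.66] turn deg [  0.   -0.  -10.4] tcp [0.4523 0.2511 0.2267]
```

```bash
python3 -m crank '1.4 -5.6 0.85 0 0 0;1.4 -5.6 0.85 0 0 0;1.4 -5.6 0.85 0 0 0;1.4 -5.6 0.85 0 0 0;1.4 -5.6 0.85 0 0 0;1.4 -5.6 0.85 0 0 0;1.4 -5.6 0.85 0 0 0;1.4 -5.6 0.85 0 0 0;1.4 -5.6 0.85 0 0 0;0 0 0 0 0 -10.4'
python3 - <<'E'
from h import *
rows([.466,-.268,.055],down(116))
for n in ('top','side'):
    im,d=cap(n)
t=np.load('/tmp/top.npz')['im'][185:305,295:455];s=np.load('/tmp/side.npz')['im'][205:325,230:390]
f=lambda i:cv2.resize(i,(400,300),interpolation=cv2.INTER_CUBIC)
cv2.imwrite('pics/c1.png',np.hstack([f(t),f(s)])[:,:,::-1])
E
```

```text
time_s: 3.2
eef_pos: [0.463, -0.2719, 0.1492]
tool_rot: [-0.0, -0.222, 0.975, -0.0]
force: [-0.9, 1.6, -0.6]
gripper_width: 0.0509
finger_force: 0.0
shift cm [-0.45  0.22  9.42] turn deg [-0.  -0.  -0.3] tcp [ 0.463  -0.2719  0.1492]
```

View pics/c1.png

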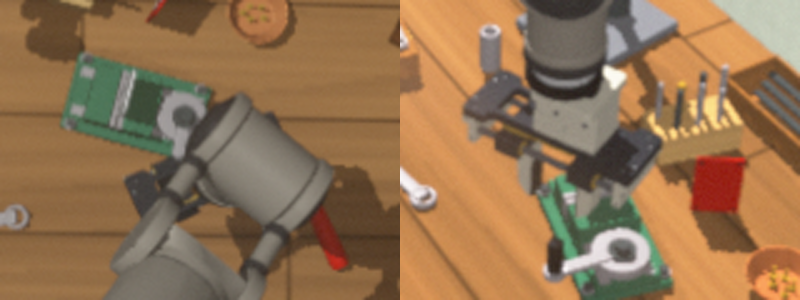

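The grip is under the open fingers, at about (553,258) in the right half of the crop. I'll lower to just above the lever arm and close on it.

```bash
python3 -m crank '-0.45 0.2 0 0 0 0;0 0 2.2 0 0 0;0 0 2.2 0 0 0;0 0 2.2 0 0 0;0 0 1.9 0 0 0;0 0 0 0 0 0;0 0 0 0 0 0;0 0 0 0 0 0;0 0 0 0 0 0;0 0 0 0 0 0'
python3 -m crank '0 0 0 0 0 0;0 0 0 0 0 0;0 0 0 0 0 0;0 0 0 0 0 0;0 0 0 0 0 0;0 0 0 0 0 0;0 0 0 0 0 0;0 0 0 0 0 0;0 0 0 0 0 0;0 0 0 0 0 0' 1
```

```text
time_s: 4.55
eef_pos: [0.4668, -0.2644, 0.0655]
tool_rot: [0.0, -0.222, 0.975, -0.0]
force: [-1.0, -0.1, -0.6]
gripper_width: 0.0502
finger_force: 0.0
time_s: 5.8
eef_pos: [0.4677, -0.2659, 0.0653]
tool_rot: [0.001, -0.222, 0.975, -0.002]
force: [2.5, -5.0, -3.5]
gripper_width: 0.0171
finger_force: 30.0
```

```bash
python3 - <<'E'
from h import *
p,r=tool(); piv=p[:2]-.08*np.array([np.cos(np.radians(170)),np.sin(np.radians(170))]);print(piv)
a=np.radians(np.linspace(170,247,11));q=np.c_[np.cos(a),np.sin(a),0*a]*.08
print(np.round(r.inv().apply(np.diff(q,axis=0))*100,2).tolist())
E
```

```text
[ 0.54652147 -0.27979405]
[[0.57, -0.91, 0.0], [0.44, -0.98, 0.0], [0.3, -1.03, 0.0], [0.16, -1.06, 0.0], [0.02, -1.07, 0.0], [-0.12, -1.07, 0.0], [-0.27, -1.04, 0.0], [-0.4, -1.0, 0.0], [-0.53, -0.93, 0.0], [-0.65, -0.85, 0.0]]
```

```bash
python3 -m crank '0.57 -0.91 0 0 0 0;0.44 -0.98 0 0 0 0;0.3 -1.03 0 0 0 0;0.16 -1.06 0 0 0 0;0.02 -1.07 0 0 0 0;-0.12 -1.07 0 0 0 0;-0.27 -1.04 0 0 0 0;-0.4 -1 0 0 0 0;-0.53 -0.93 0 0 0 0;-0.3 -0.4 0 0 0 0'
python3 -m crank '0 0 0 0 0 0;0 0 0 0 0 0;0 0 0 0 0 0;0 0 0 0 0 0;0 0 0 0 0 0;0 0 0 0 0 0;0 0 0 0 0 0;0 0 0 0 0 0;0 0 0 0 0 0;0 0 0 0 0 0'
python3 - <<'E'
from h import *
p,r=tool(); w=p[:2]-[.5465,-.2798];print(w,np.linalg.norm(w),np.degrees(np.arctan2(w[1],w[0]))%360)
E
```

```text
time_s: 7.05
eef_pos: [0.5067, -0.348, 0.065]
tool_rot: [-0.002, -0.223, 0.975, 0.003]
force: [-10.4, 3.9, 8.4]
gripper_width: 0.0171
finger_force: 30.0
time_s: 8.3
eef_pos: [0.5072, -0.3481, 0.0651]
tool_rot: [-0.002, -0.223, 0.975, 0.002]
force: [-6.3, 3.5, 5.3]
gripper_width: 0.0167
finger_force: 30.0
[-0.03927682 -0.0683078 ] 0.07879482438657127 240.1012005689131
```

```bash
python3 -m crank '-0.35 -0.43 0 0 0 0;-0.37 -0.4 0 0 0 0;-0.3 -0.3 0 0 0 0;0 0 0 0 0 0;0 0 0 0 0 0;0 0 0 0 0 0;0 0 0 0 0 0;0 0 0 0 0 0;0 0 0 0 0 0;0 0 0 0 0 0'
python3 - <<'E'
from h import *
p,r=tool(); w=p[:2]-[.5465,-.2798];print(w,np.linalg.norm(w),np.degrees(np.arctan2(w[1],w[0]))%360)
E
```

```text
time_s: 9.55
eef_pos: [0.5156, -0.3516, 0.0648]
tool_rot: [-0.007, -0.223, 0.975, 0.006]
force: [-26.5, 10.0, 18.5]
gripper_width: 0.0175
finger_force: 30.1
[-0.03092194 -0.07175824] 0.07813712896935547 246.68790559572204
```

The force has risen to about 28 N and the lever is at about 1.4 rad, so it's at its stop. I'll ease off, release and lift.

```bash
python3 -m crank '0.3 0.3 0 0 0 0;0 0 0 0 0 0;0 0 0 0 0 0;0 0 0 0 0 0;0 0 0 0 0 0;0 0 0 0 0 0;0 0 -3 0 0 0;0 0 -5 0 0 0;0 0 -5 0 0 0;0 0 0 0 0 0' -0.1
python3 - <<'E'
from h import *
rows([.5695,-.199,.2],down(76))
im,d=cap('side');cap('top')
from m import *
for n in C:
    W=C[n]
    near=(abs(W[...,0]-.575)<.05)&(abs(W[...,1]+.2)<.035)&(W[...,2]>.06)&(W[...,2]<.12)
    P=W[near];print(n,len(P))
    if len(P)>20:
        c=P.mean(0);V=np.linalg.svd(P-c)[2];print('plate',c,V[2],P[:,2].max(),np.degrees(np.arctan(np.polyfit(P[:,0],P[:,1],1)[0])))
cv2.imwrite('pics/c2.png',cv2.resize(np.hstack([I['side'][205:325,230:390],I['top'][185:305,275:435]]),(800,300),interpolation=cv2.INTER_CUBIC)[:,:,::-1])
E
```

```text
time_s: 10.8
eef_pos: [0.5209, -0.3551, 0.2002]
tool_rot: [0.003, -0.222, 0.975, -0.004]
force: [0.6, 0.4, -1.1]
gripper_width: 0.0506
finger_force: 0.0
shift cm [-11.15  11.95  -0.04] turn deg [-0.4  0.4 39.7] tcp [ 0.5209 -0.3551  0.2002]
top 55
plate [ 0.56905527 -0.19665542  0.08968714] [0.25035752 0.96619407 0.0615641 ] 0.11100087192608044 -14.407249048602273
side 183
plate [ 0.56239401 -0.19992369  0.08406037] [0.23847151 0.97111391 0.00831359] 0.10955357041187597 -13.226392447536004
```

View pics/c2.png

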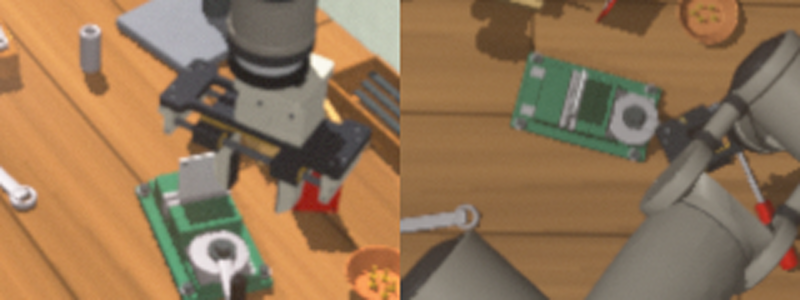

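```bash
python3 -m crank '-3.7 4 0 0 0 0;-3.7 4 0 0 0 0;-3.7 4 0 0 0 0;0 0 0 0 0 9.9;0 0 0 0 0 9.9;0 0 0 0 0 9.9;0 0 0 0 0 9.9;0 0 3 0 0 0;0 0 3 0 0 0;0 0 0 0 0 0'
python3 - <<'E'
from h import *
rows([.5695,-.199,.088],down(76))
E
```

```text
time_s: 12.15
eef_pos: [0.5648, -0.1962, 0.1313]
tool_rot: [-0.004, 0.121, 0.993, 0.001]
force: [0.4, -0.7, -0.4]
gripper_width: 0.0507
finger_force: 0.0
shift cm [-0.56 -0.17  4.33] turn deg [ 0.1 -0.5  0.1] tcp [ 0.5648 -0.1962  0.1313]
```

```bash
python3 -m crank '-0.55 -0.15 0 0 -0.5 0;0 0 1.5 0 0 0;0 0 1.5 0 0 0;0 0 1.3 0 0 0;0 0 0 0 0 0;0 0 0 0 0 0;0 0 0 0 0 0;0 0 0 0 0 0;0 0 0 0 0 0;0 0 0 0 0 0'
python3 - <<'E'
from h import *
rows([.5695,-.199,.088],down(76))
E
```

```text
time_s: 13.4
eef_pos: [0.5725, -0.2002, 0.0923]
tool_rot: [0.004, 0.121, 0.993, -0.001]
force: [-0.6, -0.0, 0.3]
gripper_width: 0.0505
finger_force: 0.0
shift cm [0.32 0.04 0.43] turn deg [0.  0.5 0.1] tcp [ 0.5725 -0.2002  0.0923]
```

```bash
python3 -m crank '0.25 0 0.4 0 0.4 0;0 0 0 0 0 0;0 0 0 0 0 0;0 0 0 0 0 0;0 0 0 0 0 0;0 0 0 0 0 0;0 0 0 0 0 0;0 0 0 0 0 0;0 0 0 0 0 0;0 0 0 0 0 0'
python3 - <<'E'
from h import *
rows([.5695,-.199,.088],down(76))
cap('side')
im=np.load('/tmp/side.npz')['im'];cv2.imwrite('pics/c3.png',cv2.resize(im[225:315,250:370],(800,600),interpolation=cv2.INTER_CUBIC)[:,:,::-1])
E
```

```text
time_s: 14.65
eef_pos: [0.57, -0.1996, 0.0881]
tool_rot: [0.001, 0.121, 0.993, -0.0]
force: [-0.2, -0.1, -0.1]
gripper_width: 0.0501
finger_force: 0.0
shift cm [0.07 0.04 0.01] turn deg [0.  0.1 0.1] tcp [ 0.57   -0.1996  0.0881]
```

View pics/c3.png

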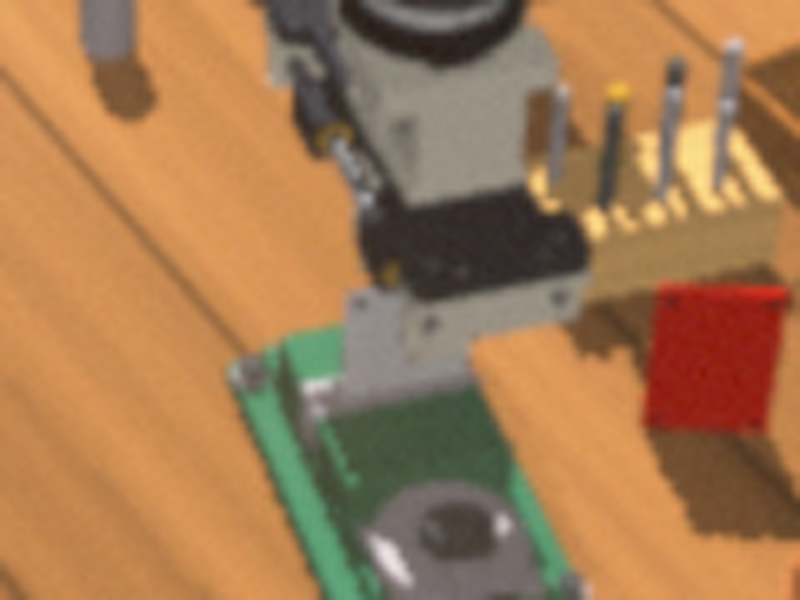

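The fingers straddle the plate's top at about (430,320) in the crop. Closing, then a short lift.

```bash
python3 -m crank '0 0 0 0 0 0;0 0 0 0 0 0;0 0 0 0 0 0;0 0 0 0 0 0;0 0 0 0 0 0;0 0 0 0 0 0;0 0 0 0 0 0;0 0 0 0 0 0;0 0 0 0 0 0;0 0 0 0 0 0' 1
python3 -m crank '0 0 0 0 0 0;0 0 0 0 0 0;0 0 -1 0 0 0;0 0 -1 0 0 0;0 0 -2 0 0 0;0 0 -3 0 0 0;0 0 -4 0 0 0;0 0 -4 0 0 0;0 0 0 0 0 0;0 0 0 0 0 0'
```

```text
time_s: 15.95
eef_pos: [0.57, -0.1996, 0.0882]
tool_rot: [0.001, 0.121, 0.993, -0.0]
force: [0.7, -1.5, -0.2]
gripper_width: 0.0034
finger_force: 30.0
time_s: 17.2
eef_pos: [0.5693, -0.1991, 0.2376]
tool_rot: [0.0, 0.121, 0.993, 0.0]
force: [-0.1, -0.9, -1.8]
gripper_width: 0.0039
finger_force: 30.0
```

```bash
cat > k.py <<'E'
from h import *
def avg(n,k=4):
    D=[]
    for _ in range(k):
        im,d=vision.capture(n);D.append(np.where(d>0,d,np.nan))
    d=np.nanmedian(D,0);d=np.nan_to_num(d);return im,d
E
python3 - <<'E'
from k import *
from scipy.optimize import least_squares
p,r=tool();B=[];Hs={}
yaw=np.radians(9.5);f=np.array([np.cos(yaw),np.sin(yaw),0]);l=np.array([-f[1],f[0],0]);A=np.array([.755,.1055,.3]);up=np.array([0,0,1])
d_=lambda t:-np.cos(t)*f-np.sin(t)*up
for n in('top','side'):
    im,d=avg(n);np.savez(f'/tmp/{n}.npz',im=im,d=d);W=cloud(n,d);s=im.astype(int).sum(2)
    T=r.inv().apply((W-p).reshape(-1,3)).reshape(W.shape)
    m=(abs(T[...,0])<.04)&(abs(T[...,1])<.012)&(T[...,2]>.004)&(T[...,2]<.08)
    P=T[m]
    if len(P)>30:
        c=P.mean(0);V=np.linalg.svd(P-c)[2];print(n,'plate in tool',len(P),c.round(4),V[2].round(3),np.percentile(P,[1,99],axis=0).round(4).tolist())
    q=(W-A)@d_(np.radians(24));rad=np.linalg.norm((W-A)-q[...,None]*d_(np.radians(24)),axis=-1)
    w=W[(q>.018)&(q<.055)&(rad<.03)&(s>380)];B.append(w);w2=W[(q>.045)&(q<.085)&(rad<.04)];Hs[n]=w2;print(len(w),len(w2))
w=np.vstack(B)
def res(x):
    D=d_(x[0]);v=w-A-x[2]*l;v=v-np.outer(v@D,D);return np.linalg.norm(v,axis=1)-x[1]
s=least_squares(res,[.42,.02,0],loss='soft_l1',f_scale=.002);print('pitch',np.degrees(s.x[0]),s.x[1:],abs(s.fun).mean())
# ring front plane
h=Hs['side'];D=d_(np.radians(24));q=(h-A)@D;F=h[q>.064]
for _ in range(5):
    c=F.mean(0);V=np.linalg.svd(F-c)[2][2];V*=np.sign(V@D);q=(h-c)@V;F=h[abs(q)<.003]
print('ring plane n',len(F),V.round(3),'pitch',np.degrees(np.arcsin(-V[2])),'yaw',np.degrees(np.arctan2(-V[1],-V[0])),'axial',(c-A)@V,'c',c)
# ring extents in both views about axis
v=np.vstack([F]);k=np.cross(l,V)
print('lat',np.percentile((v-A)@l,[1,99]),'vert',np.percentile((v-A)@np.cross(D,l),[1,99]))
E
```

```text
136 195
side plate in tool 330 [ 0.0017 -0.0024  0.0361] [-0.003 -1.     0.002] [[-0.0265, -0.0051, 0.0049], [0.0279, 0.0008, 0.0656]]
62 203
pitch 23.992040415707784 [0.02043743 0.00055607] 0.0013306267959999466
ring plane n 125 [-0.907 -0.18  -0.38 ] pitch 22.345981696078844 yaw 11.238499323234857 axial 0.06866047101239624 c [0.69216909 0.08839576 0.27743542]
lat [-0.03419014  0.02394603] vert [-0.03199355  0.02561331]
```

```bash
cat > t.py <<'E'
from h import *
def target(pitch=23.5,yaw=9.7,A=(.755,.1055,.3),off=(.0007,.0035,.020)):
    t=np.radians(pitch);a=np.radians(yaw);f=np.array([np.cos(a),np.sin(a),0]);u=np.array([0,0,1.])
    y=np.cos(t)*f+np.sin(t)*u; z=np.sin(t)*f-np.cos(t)*u
    M=np.c_[np.cross(y,z),y,z]; return np.array(A)-.21*y-M@off, R.from_matrix(M)
E
python3 - <<'E'
from t import *
p,r=target();print(p);rows(p,r);print(get_state()['joints'])
E
```

```text
[0.5542638  0.07047738 0.23320828]
shift cm [ 7.98 25.83  0.45] turn deg [-20.7 -13.6  65.4] tcp [ 0.5697 -0.1995  0.2376]
[-4.64002085e-01  4.80690897e-01  1.27645211e+00  5.63877350e-04
  1.38372045e+00 -1.79224573e+00]
```

```bash
python3 -m crank '1.6 5.2 0.1 0 0 0;1.6 5.2 0.1 0 0 0;1.6 5.2 0.1 0 0 0;1.6 5.2 0.1 0 0 0;1.6 5.0 0.1 0 0 0;0 0 0 -2.96 -1.94 9.34;0 0 0 -2.96 -1.94 9.34;0 0 0 -2.96 -1.94 9.34;0 0 0 -2.96 -1.94 9.34;0 0 0 -2.96 -1.94 9.34'
python3 -m crank '0 0 0 -2.96 -1.94 9.34;0 0 0 -2.96 -1.94 9.34;0 0 0 0 0 0;0 0 0 0 0 0;0 0 0 0 0 0;0 0 0 0 0 0;0 0 0 0 0 0;0 0 0 0 0 0;0 0 0 0 0 0;0 0 0 0 0 0'
python3 - <<'E'
from t import *
p,r=target();rows(p,r);print(get_state()['joints'])
E
```

```text
time_s: 18.85
eef_pos: [0.554, 0.0699, 0.2331]
tool_rot: [0.098, 0.504, 0.85, 0.115]
force: [-0.3, -1.6, -2.8]
gripper_width: 0.0041
finger_force: 30.0
time_s: 20.1
eef_pos: [0.5541, 0.0701, 0.2331]
tool_rot: [0.132, 0.631, 0.749, 0.155]
force: [-0.2, -0.3, -2.0]
gripper_width: 0.0036
finger_force: 30.0
shift cm [ 0.03  0.02 -0.01] turn deg [0.  0.  0.1] tcp [0.5541 0.0701 0.2331]
[-0.06424556  0.19092717  1.79360054  0.13336213  0.76081636 -0.31277801]
```

```bash
python3 - <<'E'
from k import *
from t import *
p,r=tool();yaw=np.radians(9.7);f=np.array([np.cos(yaw),np.sin(yaw),0]);l=np.array([-f[1],f[0],0]);A=np.array([.755,.1055,.3]);up=np.array([0,0,1])
D=-np.cos(np.radians(23.5))*f-np.sin(np.radians(23.5))*up
im2=[]
for n in('top','side'):
    im,d=avg(n,10);np.savez(f'/tmp/{n}.npz',im=im,d=d);W=cloud(n,d);s=im.astype(int).sum(2)
    T=r.inv().apply((W-p).reshape(-1,3)).reshape(W.shape)
    P=T[(abs(T[...,0])<.04)&(abs(T[...,1])<.012)&(T[...,2]>.006)&(T[...,2]<.08)]
    if len(P)>30:
        c=P.mean(0);V=np.linalg.svd(P-c)[2];print(n,'plate in tool',len(P),c.round(4),V[2].round(3),np.percentile(P,[1,99],axis=0).round(4).tolist())
    q=(W-A)@D;rad=np.linalg.norm((W-A)-q[...,None]*D,axis=-1)
    h=W[(q>.045)&(q<.085)&(rad<.042)];q=(h-A)@D;F=h[q>.064]
    if len(F)>30:
        for _ in range(8):
            c=F.mean(0);V=np.linalg.svd(F-c)[2][2];V*=np.sign(V@D);q=(h-c)@V;F=h[abs(q)<.0025]
        k=np.cross(D,l);print(n,'ring',len(F),'pitch',np.degrees(np.arcsin(-V[2])),'yaw',np.degrees(np.arctan2(-V[1],-V[0])),'axial',(c-A)@V,'lat',np.percentile((h-A)@l,[1,99]),'vert',np.percentile((h-A)@k,[1,99]),k)
    u,v=(215,105) if n=='top' else (220,95)
    im2.append(cv2.resize(im[v:v+110,u:u+146],(400,300),interpolation=cv2.INTER_CUBIC))
cv2.imwrite('pics/c4.png',np.hstack(im2)[:,:,::-1])
E
```

```text
top plate in tool 38 [0.0037 0.0014 0.0523] [ 0.006 -0.999 -0.032] [[-0.0258, -0.0011, 0.031], [0.0233, 0.0028, 0.0718]]
top ring 43 pitch 22.040163517639357 yaw 9.765386796333988 axial 0.06600397761425524 lat [-0.02997324  0.03151753] vert [-0.03184569  0.00978803] [ 0.39304834  0.06718498 -0.91706007]
side plate in tool 90 [-0.0079 -0.001   0.0372] [-0.019 -1.     0.003] [[-0.0288, -0.0019, 0.0066], [0.023, 0.0019, 0.0643]]
side ring 116 pitch 22.573345042768782 yaw 10.854114481732758 axial 0.06879286275206037 lat [-0.0325004   0.02554534] vert [-0.03232245  0.02531238] [ 0.39304834  0.06718498 -0.91706007]
```

View pics/c4.png

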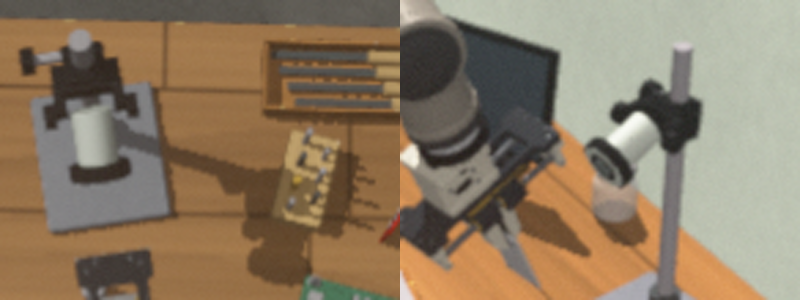

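```bash
python3 - <<'E'
from m import *
W=C['top'];im=I['top'].astype(int);r,b=im[...,0],im[...,2]
m=(abs(W[...,2]-.012)<.01)&(abs(r-b)<30)&(abs(W[...,0]-.77)<.12)&(abs(W[...,1]-.105)<.11)
P=W[m];print(rect(P),np.median(P[:,2]))
for a0 in (8.5,9.5,10.5,11.5):
    a=np.radians(a0);f=np.array([np.cos(a),np.sin(a)]);l=np.array([-f[1],f[0]]);x=P[:,:2]@f;y=P[:,:2]@l
    print(a0,[np.round(np.percentile(v,[1,99]),4).tolist()+[round(float(np.diff(np.percentile(v,[1,99]))[0]),4)] for v in(x,y)])
# left/right edges: per-bin extreme lines
f=np.array([np.cos(.166),np.sin(.166)]);l=np.array([-f[1],f[0]]);x=P[:,:2]@f;y=P[:,:2]@l
for g in(np.max,np.min):
    bx=np.arange(x.min()+.006,x.min()+.11,.004);e=[g(y[(x>=u)&(x<u+.004)]) for u in bx]
    print('edge yaw',9.5+np.degrees(np.arctan(np.polyfit(bx,e,1)[0])))
bx=np.arange(y.min()+.008,y.max()-.01,.004);e=[np.min(x[(y>=u)&(y<u+.004)]) for u in bx];print('front',9.5-np.degrees(np.arctan(np.polyfit(bx,e,1)[0])),np.mean(e))
q=W[(W[...,2]>.365)&(abs(W[...,0]-.8)<.03)&(abs(W[...,1]-.11)<.03)];print('post',len(q),(q.max(0)+q.min(0))/2,q.mean(0))
E
```

```text
(array([771. , 109.2]), array([170.6, 148.6]), 9.9) 0.015282456942729894
8.5 [[0.6946, 0.8601, 0.1656], [-0.0795, 0.0669, 0.1463]]
9.5 [[0.6942, 0.8595, 0.1653], [-0.0928, 0.0533, 0.1461]]
10.5 [[0.6937, 0.8592, 0.1655], [-0.1063, 0.0398, 0.1461]]
11.5 [[0.6926, 0.8589, 0.1664], [-0.1201, 0.0266, 0.1466]]
edge yaw 9.487866063613714
edge yaw 9.814160776331097
front 9.574901217096606 0.6946336895642066
post 67 [0.80525445 0.1154106  0.3768103 ] [0.80379251 0.1150199  0.38276119]
```

```bash
python3 -m crank '0.1 0.1 0 0 0 0;0 0 0 0 0 0;0 0 0 0 0 0;0 0 0 0 0 0;0 0 0 0 0 0;0 0 0 0 0 0;0 0 0 0 0 0;0 0 0 0 0 0;0 0 0 0 0 0;0 0 0 0 0 0'
python3 - <<'E'
from t import *
p,r=target(A=(.7558,.1064,.3),pitch=23.4);rows(p,r);print(job.job_done())
E
```

```text
time_s: 22.35
eef_pos: [0.5549, 0.0713, 0.2334]
tool_rot: [0.132, 0.631, 0.749, 0.155]
force: [-0.8, 0.5, -2.2]
gripper_width: 0.004
finger_force: 30.0
shift cm [ 0.01  0.01 -0.01] turn deg [0.1 0.  0.1] tcp [0.5549 0.0713 0.2334]
the job is handed in; nothing more can be done
None
```

I swung the vise lever to its stop and lifted the plate out. I handed the job in at 22 s with the gripper holding the plate steady at the inspection camera's focus; by my measurements the rosette is within about 2 mm and the tilt within about 1 degree, but no verdict came back.

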